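# Hang the film gauge on the carrier's hook and send it to the next station

### The job

Take the graduated film gauge out of its slotted block and hang it by its hole on the rail carrier's hook, pushed gently back against the plate behind the hook, with the graduated face outward, away from that plate. Let go of it while the carrier is still at its first station, then push the carrier along the rail until it clicks into the next station, with the gauge still hanging. Go gently, and leave the other things on the bench where they are.

Things in the scene. Friction and masses are not known exactly. Their poses are not given: they have to be found in the camera images.
- gauge: Loose film gauge, 0.13 to 0.25 kg: steel blade 60 wide x 84 high x 5 thick, pale wooden grip 46 wide x 44 high x 16 thick centred on its upper edge (z 84 to 128). Origin: middle of the bottom edge; z up, y across the width, x along the thickness. Black ticks mark the graduated face, which looks along its own -x; the other face is blank. Starts upright in the block, turned mostly the wrong way.
- gauge_hole (a point): Centre of the upright slot through the blade by which the gauge hangs: slot 12 wide, 24 high, in the middle of the width, from 52 to 76 above the bottom edge (this point 64 above it, mid thickness). Axes as the gauge's.
- gauge_front (a point): Point 40 out from the gauge's slot centre along the gauge's own -x, that is, in front of the graduated face.
- rack: Fixed wooden block, 50 x 100 x 50 high, with a slot 8 wide and 64 long (floor 12 above the bench), along the block's y, in which the gauge stands 38 deep. Origin: centre of the underside. A similar block holds a round-handled putty knife: leave that one alone.
- rail: Fixed aluminium rail 320 long, 50 wide (flange 74), 34 high at its ends, along its own y. Origin: centre of the underside; its -x is the outward side. On its carrier, hook and backing plate sit on a telescopic post clamped at an unknown height: the hook rod's axis lies anywhere from 135 to 165 above the bench, is not reported, and must be felt for or seen. The clamp holds against 80 N.
- carrier (a joint): Carrier's travel, m, growing to the rail's +y: 0 = first station, 0.090 = next station, at stops. An over-centre spring arm behind holds it at either (about 6 to 8 N to push it over, most about 20 mm out); past the middle it is drawn on by itself; a damper adds 60 N s/m. Its bottom plate is 50 wide, 150 long, its top 50 above the bench; the arm stays below 70.
- carrier_face (a point): On the carrier, straight below the hook, in the plane of the front of the 50 wide upright plate behind it, 50 above the bench; axes as the rail's. Hook: level round rod, 8 thick, from this plane 34 out to -x, then turned up; the tip's end is 42 out, 10 above the axis (metal: 46 out, 14 above). The plate reaches from 56 below to 4 above the axis; nothing behind is higher.
- pin_top (a point): Top centre of the carrier's push pin: an upright steel pin, 14 thick, 50 high (50 to 100 above the bench) on the carrier's bottom plate, 95 to the rail's -y from the hook. Push or pull it along the rail.
- ink_jar: Bystander: ink jar with a metal lid, 64 across, 70 high; origin at the underside's centre.
- ink_jar2: Bystander: a second ink jar, same size.
- tape_roll: Bystander: roll of paper tape lying flat, 80 across, 24 high.
- screwdriver: Bystander: screwdriver lying on the bench.
- sanding_block: Bystander: cork sanding block 50 x 90 x 30 high.
- socket: Bystander: dark steel socket, 28 across, 34 high.
- spray: Bystander: small bottle, 52 across, 150 high.

How it is judged:
On the way:
1. the gauge hangs on the hook, back against the plate, graduated face outward, let go, with the carrier at its first station (x of gauge_hole in the frame of carrier_face between -0.012 and 0.004 m and y of gauge_hole in the frame of carrier_face between -0.008 and 0.008 m and height (world z) of gauge_hole above 0.12 m and x of gauge_front in the frame of carrier_face below -0.036 m and angle between gauge's own z axis and vertical below 0.25 rad and contact force between gauge and rail above 0.5 N and contact force between gauge and the fingers below 0.1 N and linear speed of gauge below 0.05 m/s and angular speed of gauge below 0.8 rad/s and value of joint carrier below 0.015 m), for 0.2 s.
At the end, for the whole second after the job is handed in: Carrier within 8 mm of the next station; gauge hanging on the hook, released, still, upright within 0.25 rad: slot centre within 8 mm sideways of the hook, at most 12 mm out from the plate, over 120 mm above the bench; point 40 mm before the graduated face at least 36 mm out from the plate (x of gauge_hole in the frame of carrier_face between -0.012 and 0.004 m and y of gauge_hole in the frame of carrier_face between -0.008 and 0.008 m and height (world z) of gauge_hole above 0.12 m and x of gauge_front in the frame of carrier_face below -0.036 m and angle between gauge's own z axis and vertical below 0.25 rad and contact force between gauge and rail above 0.5 N and contact force between gauge and the fingers below 0.1 N and linear speed of gauge below 0.05 m/s and angular speed of gauge below 0.8 rad/s and value of joint carrier between 0.082 and 0.095 m); the robot touches nothing.
It fails at once if the gauge is pressed against the rail, carrier or hook with more than 30 N (contact force between gauge and rail above 30 N).
It fails at once if another thing on the bench is moved by more than 30 mm (distance of any of ink_jar, ink_jar2, tape_roll, screwdriver, sanding_block, socket, spray from where it was at the start of the episode above 0.03 m).
It also fails if it takes over 72 s, if anything falls off the work surface, if the arm or the gripper's body presses on something with over 40 N, if the wrist force passes 120 N, or if a joint passes its speed limit or range.

### The arm

A 6-joint arm with a two-finger parallel gripper is mounted at the origin on the work surface. World frame = base frame: x ahead of the robot, y to its left, z up, the work surface at z = 0. Lengths are in m, angles in rad, forces in N, time in s.
With the tool pointing down it reaches from about 0.25 to 0.725 m from the base axis. Payload 4 kg.
Tool frame: the origin (TCP) lies at the very end of the fingers, on their centre line; the grasp point (between the pads) lies 19 mm behind it; z points along the fingers, y is the line along which they close (so a half turn about z gives the same grasp; the last joint's range is limited). The gripper opens to 85 mm and grips with 20 to 120 N. Pads are 22 mm wide; open, the fingers measure 114 mm over their backs; the gripper's body (76 mm by 85 mm) begins 54 mm behind the grasp point. The pads swing forward as they close: fully open they stand 13 mm farther back than shut.
Start: joints at [1.286, 0.241, 0.005, 1.335, 0, 1.571], TCP at [0.14, 0.48, 0.231] pointing down, gripper open.
Joint ranges: [-2.72, 2.72], [-1.05, 1.87], [-1.09, 1.28], [-1.99, 2.15], [-1.42, 1.44], [-3.14, 3.14]. Speed limits (rad/s): [2.79, 2.79, 3.14, 3.14, 3.14, 3.14].

### API

Orientations are given as a unit quaternion [x, y, z, w].
In Python, from workcell import bot, vision, workorder gives the robot as it stands.
- The arm moves only by the shell command python3 -m creep 'ROWS' [OPENING]. ROWS is JSON, a list of rows, each a list of 2 entries, a list of its own where there are three numbers: the shift along the tool's x, y, z in mm, then the turn, a rotation vector about the tool's x, y, z in rad. In form: [[[dx, dy, dz], [wx, wy, wz]], ...]. A call has 1 to 12 rows; each row shifts and turns the commanded pose from where the row before left it, along the tool's axes as they then stand; what a row does not reach is not made up. A row lasts 1/8 s, in which the tool goes at most 62.5 mm and 10.7 degrees, less where a joint would pass 70% of its speed; a pose out of reach is approached as far as the arm can. A call is refused whole if a number of a shift passes 62.5 or a number of a turn 0.188, either way. A call with a gripper value outside its range is refused whole. OPENING is the finger opening in mm, from 0 to 85.4, set as the call begins (- or left out, the last holds). The fingers move at their own pace and stop on an object; the grip force is fixed at half the most. Time passes only in rows, so rows that do not move let the fingers close. It gives the time, the measured TCP pose, the force, the opening and the grip force at its end, in the units of the state.
- bot.get_obs(): the state, without advancing time (a new reading comes with each control period).
- vision.camera(name): name is "scene" or "top" or "wrist"; returns a dict with "image" (420x560x3 uint8, blue, green, red), "z_map" (420x560 float32, m along the optical axis (not along the pixel's ray), 0 where there is no reading), "K" (3x3 intrinsics, pixels), "rvec" (rotation vector, rad) and "tvec" (3), from world to camera coordinates, as OpenCV has them; the wrist camera has in their place "tool_from_camera" (4x4, takes a point from camera to tool coordinates, whose origin is the TCP and whose axes are the flange's). Camera axes: x right, y down, z forward; pixel columns grow to the right and rows downward; lengths in m; the calibration is good to about 2 mm. A picture is of the moment at which its call begins: read the wrist's pose just before it.
- workorder.job_done(): hands the job in; it is judged then, once.
Trained networks look in a picture, given as the dict that the camera call returned (one of the last four; its "shot" number tells which), for a name from the list of things; names that differ only in an ending like _2 or _b are one class to them, and where a whole thing is asked for, a point or a joint stands for the part that bears it (a point fixed in the world has none). Each returns a list of dicts, best first, with "score" (0 to 1); they miss things now and then, are a little off and sometimes report something else, mostly with a low value. They report only what shows in the picture. A call takes as long as a camera call.
- vision.spot_in(picture, query): "position" ([column, row] in pixels, amid what is visible of it).
- vision.place_of(picture, query): "position" ([column, row] in pixels: a listed point, or the origin of a listed thing).
The state is a dict: "clock": time; "joint_pos": joint angles; "joint_vel": joint speeds; "tau": joint torques, N m; "eef_pos": TCP position; "tool_rot": TCP orientation; "ft_force": force on the tool from outside, world axes, zero at the start; "ft_torque": the same for the moment, N m; "grip_width": finger opening in m; "grasp_force": force on a finger pad.
Only numpy, scipy, OpenCV 4.12 (cv2) and the standard library are available. Lean on these libraries where they do the work, as an engineer would, in place of code of your own. Each camera call takes 0.05 s, during which the arm holds its last target. There are 200 camera calls.

## Working session

There is one attempt and no reset: what is moved stays moved. The work goes in short steps, Python scripts to look and compute and a shell command to move; the robot and the scene stay as the last step left them, time stands still between calls to the robot, and variables do not carry over. Pictures are saved under pics/ and viewed, at most 10 in all, crops included, and the job is handed in when it is done.

```bash
ls; mkdir -p pics
cat > h.py <<'E'
import numpy as np, cv2
from scipy.spatial.transform import Rotation as R
from workcell import bot, vision, workorder
def cam(name):
    o=bot.get_obs(); p=vision.camera(name)
    if name=='wrist':
        T=np.eye(4);T[:3,:3]=R.from_quat(o['tool_rot']).as_matrix();T[:3,3]=o['eef_pos']
        p['W']=T@np.array(p['tool_from_camera'])
    else:
        C=np.eye(4);C[:3,:3]=cv2.Rodrigues(np.array(p['rvec'],float))[0];C[:3,3]=np.ravel(p['tvec']);p['W']=np.linalg.inv(C)
    return p
def ray(p,uv):
    K=np.array(p['K']);d=np.array([(uv[0]-K[0,2])/K[0,0],(uv[1]-K[1,2])/K[1,1],1.]);return p['W'][:3,3],p['W'][:3,:3]@d
def atz(p,uv,z):
    o,d=ray(p,uv);return o+d*(z-o[2])/d[2]
def depth(p,uv):
    o,d=ray(p,uv);c,r=int(round(uv[0])),int(round(uv[1]));a=p['z_map'][max(r-1,0):r+2,max(c-1,0):c+2];a=a[a>0]
    return o+d*np.median(a) if a.size else None
def cloud(p):
    K=np.array(p['K']);z=p['z_map'];r,c=np.mgrid[:z.shape[0],:z.shape[1]]
    q=np.stack([(c-K[0,2])/K[0,0]*z,(r-K[1,2])/K[1,1]*z,z],-1)
    q=q@p['W'][:3,:3].T+p['W'][:3,3];q[z<=0]=np.nan;return q
E
python3 - <<'E'
from h import *
np.set_printoptions(precision=4,suppress=True)
print(bot.get_obs())
for n in('scene','top'):
    p=cam(n);cv2.imwrite(f'pics/{n}1.png',p['image']);print(n,p['W'])
    for q in['gauge','gauge_hole','gauge_front','rack','rail','carrier_face','pin_top']:
        for d in vision.place_of(p,q)[:2]:print(q,d['score'],np.round(d['position'],1),depth(p,d['position']))
E
```

```text
pics
{'clock': 0.0, 'joint_pos': array([1.286 , 0.2414, 0.0037, 1.3352, 0.    , 1.5708]), 'joint_vel': array([ 0.0005,  0.    , -0.0019,  0.0003,  0.0028, -0.0006]), 'tau': array([ -0.0008, -37.2318,  25.2407,   0.017 ,  -0.    ,   0.    ]), 'eef_pos': array([0.1403, 0.4793, 0.2304]), 'tool_rot': array([ 0.1419,  0.9899, -0.001 , -0.0002]), 'ft_force': array([-0.1706,  0.4823, -0.2238]), 'ft_torque': array([ 0.0226, -0.0343, -0.0536]), 'grasp_force': 0.0, 'grip_width': 0.08526389482828337}
scene [[ 0.832   0.3838 -0.4006  0.955 ]
 [ 0.5547 -0.5818  0.5948 -0.5904]
 [-0.0047 -0.7171 -0.697   0.7884]
 [ 0.      0.      0.      1.    ]]
gauge 0.67 [284.3 149. ] [0.4178 0.273  0.0339]
gauge 0.67 [285.7 149.2] [0.4218 0.2743 0.034 ]
gauge_hole 0.55 [282.  128.9] [0.3309 0.3964 0.0015]
gauge_front 0.69 [280.2 139.7] [0.3973 0.2825 0.0529]
rack 0.7 [284.8 151.5] [0.4179 0.2758 0.0231]
rail 0.57 [267.  245.5] [ 0.5857 -0.0636  0.04  ]
carrier_face 0.9 [241.  234.2] [ 0.4928 -0.0414  0.0012]
pin_top 0.87 [219.5 252.6] [ 0.545  -0.1764  0.101 ]
pin_top 0.43 [207.4 417.3] [ 0.7228 -0.4337  0.0694]
top [[ 0.0015 -0.9944  0.1061  0.3912]
 [-0.9999  0.0001  0.0149 -0.0207]
 [-0.0148 -0.1061 -0.9942  1.5779]
 [ 0.      0.      0.      1.    ]]
gauge 0.57 [146.7 182.9] [0.6359 0.4057 0.0271]
gauge 0.52 [407.2 163.2] [ 0.6844 -0.4015  0.0967]
gauge_hole 0.68 [174.4 257.5] [0.3999 0.2878 0.1404]
gauge_front 0.58 [189.6 254.7] [0.4096 0.2691 0.0036]
gauge_front 0.17 [215.1 154.7] [0.7176 0.1839 0.0686]
rack 0.79 [182.7 258.6] [0.3971 0.2814 0.051 ]
rail 0.74 [256.8 254.9] [0.4093 0.0563 0.0002]
rail 0.68 [285.2 206.1] [ 0.5614 -0.0336  0.0312]
carrier_face 0.93 [300.7 213.5] [ 0.5301 -0.0787  0.1151]
pin_top 0.68 [330.  207.9] [ 0.5499 -0.1684  0.0855]
```

View pics/scene1.png

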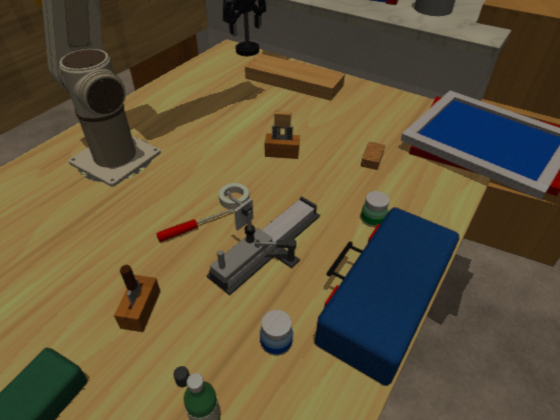

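View pics/top1.png

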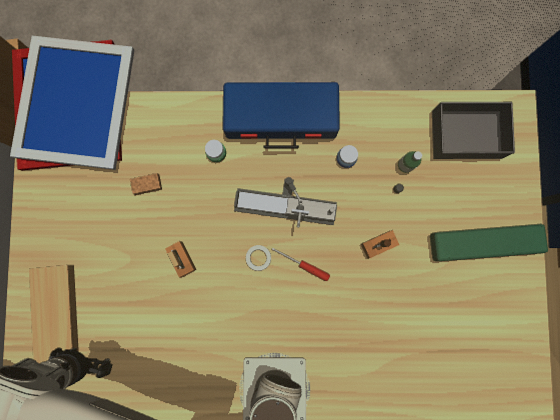

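The scene view shows the gauge in its block at about (284,140), and the rail with hook and plate at (243,215) and pin at (220,258). In the top view the gauge block is at (180,259), the plate at (300,212) and the pin at (331,211). Now I'll get the geometry from the depth maps.

Run:
```python
from h import *
np.set_printoptions(precision=4,suppress=True)
def rect(X,n):
    X=X.astype(np.float32);print(n,len(X),cv2.minAreaRect(X[:,:2]*1000),'med',np.median(X,0))
for n in('top','scene'):
    p=cam(n);C=cloud(p).reshape(-1,3);C=C[~np.isnan(C[:,0])]
    m=(abs(C[:,0]-.40)<.08)&(abs(C[:,1]-.28)<.08)
    rect(C[m&(abs(C[:,2]-.14)<.004)],n+' griptop');rect(C[m&(abs(C[:,2]-.05)<.004)],n+' racktop')
    m=(abs(C[:,0]-.56)<.12)&(abs(C[:,1]+.03)<.2)
    rect(C[m&(abs(C[:,2]-.033)<.01)],n+' rail')
    m=(abs(C[:,0]-.54)<.08)&(abs(C[:,1]+.07)<.06)
    D=C[m&(C[:,2]>.115)]
    if len(D):rect(D,n+' hook>115');print(np.percentile(D[:,2],[50,90,99,100]));print(D[np.argsort(-D[:,2])][:12])
    for q,z in(('carrier_face',.05),('pin_top',.1),('rack',0),('gauge_hole',.078)):
        for d in vision.place_of(p,q)[:1]:print(q,d['score'],atz(p,d['position'],z))
```

```text
top griptop 72 ((397.17633056640625, 293.3225402832031), (45.33674621582031, 14.8802490234375), 26.798315048217773) med [0.3984 0.2944 0.14  ]
top racktop 296 ((397.41082763671875, 293.53753662109375), (99.72289276123047, 49.59367370605469), 27.400650024414062) med [0.3959 0.2866 0.0496]
top rail 857 ((584.673095703125, -35.3150634765625), (320.802978515625, 92.98474884033203), 81.52847290039062) med [0.5741 0.0392 0.0299]
top hook>115 130 ((523.3565673828125, -71.19635772705078), (49.31819152832031, 53.504371643066406), 43.93665313720703) med [ 0.5338 -0.0723  0.1517]
[0.1517 0.1569 0.1631 0.1644]
[[ 0.4953 -0.0661  0.1644]
 [ 0.4925 -0.0661  0.1637]
 [ 0.4927 -0.069   0.1616]
 [ 0.487  -0.069   0.1602]
 [ 0.4956 -0.0691  0.1601]
 [ 0.4899 -0.0691  0.1596]
 [ 0.536  -0.0607  0.159 ]
 [ 0.4986 -0.0691  0.1585]
 [ 0.49   -0.0663  0.1585]
 [ 0.4987 -0.0663  0.158 ]
 [ 0.4901 -0.072   0.1576]
 [ 0.5362 -0.0521  0.1575]]
carrier_face 0.9 [ 0.5493 -0.0866  0.05  ]
pin_top 0.85 [ 0.5469 -0.169   0.1   ]
rack 0.65 [0.3973 0.2956 0.    ]
gauge_hole 0.62 [0.4021 0.2949 0.078 ]
scene griptop 6
[... 343 characters left out ...]
7558594, 307.2751159667969), 18.562891006469727) med [0.5772 0.0131 0.0314]
scene hook>115 397 ((525.0494995117188, -80.39768981933594), (60.92856979370117, 48.3946647644043), 18.31732749938965) med [ 0.5373 -0.081   0.1484]
[0.1484 0.1557 0.1628 0.1651]
[[ 0.4908 -0.0705  0.1651]
 [ 0.4908 -0.074   0.1648]
 [ 0.4941 -0.0712  0.1644]
 [ 0.4912 -0.0713  0.163 ]
 [ 0.4947 -0.0688  0.1628]
 [ 0.4911 -0.0746  0.1625]
 [ 0.4925 -0.0731  0.1621]
 [ 0.4901 -0.0665  0.1617]
 [ 0.4957 -0.0702  0.1615]
 [ 0.4936 -0.0711  0.1611]
 [ 0.498  -0.0699  0.1595]
 [ 0.4943 -0.0722  0.1594]]
carrier_face 0.96 [ 0.5359 -0.0802  0.05  ]
pin_top 0.81 [ 0.5465 -0.1775  0.1   ]
gauge_hole 0.6 [0.3867 0.2893 0.078 ]
```

```bash
cat >> h.py <<'E'
def go(x,y,z,yaw):
    "tool-frame shift (mm) and z turn (rad) from measured pose; yaw = world angle of tool y, degrees"
    o=bot.get_obs();M=R.from_quat(o['tool_rot']).as_matrix();d=M.T@(np.array([x,y,z])-o['eef_pos'])*1000
    a=np.degrees(np.arctan2(M[1,1],M[0,1]));t=-np.radians((yaw-a+180)%360-180)
    # tilt correction: rotation vector bringing tool z to straight down
    print('pos',o['eef_pos'].round(4),'yaw',a.round(2),'tilt',M[:,2].round(4),'shift',d.round(1),'turnz',round(t,3),'F',o['ft_force'].round(1),'t',o['clock'])
E
python3 -m creep '[[[-50,-18,-3],[0,0,0]],[[-50,-18,-3],[0,0,0]],[[-50,-18,-3],[0,0,0]],[[-50,-18,-3],[0,0,0]],[[-50,-18,-3],[0,0,0]],[[-50,-18,-3],[0,0,0]],[[0,0,0],[0,0,-0.151]],[[0,0,0],[0,0,-0.151]],[[0,0,0],[0,0,-0.151]],[[0,0,0],[0,0,-0.151]],[[0,0,0],[0,0,-0.151]],[[0,0,0],[0,0,0]]]'
python3 - <<'E'
from h import *
np.set_printoptions(precision=4,suppress=True)
go(.397,.293,.25,117)
p=cam('wrist');cv2.imwrite('pics/w1.png',p['image']);print(p['W'])
for q,z in(('gauge_hole',.076),('gauge_front',.076),('rack',0)):
    for d in vision.place_of(p,q)[:2]:print(q,d['score'],d['position'],atz(p,d['position'],z),depth(p,d['position']))
C=cloud(p).reshape(-1,3)
for n,z in(('grip',.14),('rack',.05)):
    X=C[(abs(C[:,2]-z)<.004)&(abs(C[:,0]-.4)<.08)&(abs(C[:,1]-.29)<.08)].astype(np.float32);print(n,len(X),len(X) and cv2.minAreaRect(X[:,:2]*1000))
E
```

```text
clock: 2.8
eef_pos: [0.398, 0.2919, 0.2493]
tool_rot: [-0.232, 0.973, 0.0, -0.0]
ft_force: [0.3, -0.3, 0.6]
grip_width: 0.0855
grasp_force: 0.0
pos [0.398  0.2919 0.2493] yaw 116.84 tilt [-0.  0. -1.] shift [ 0.4  1.4 -0.7] turnz -0.003 F [ 0.3 -0.3  0.6] t 2.8
[[-0.4533  0.8487  0.2725  0.3285]
 [ 0.8913  0.432   0.1376  0.2569]
 [-0.001   0.3052 -0.9523  0.3918]
 [ 0.      0.      0.      1.    ]]
rack 0.95 [273.3, 168.3] [0.3977 0.2899 0.    ] [0.3787 0.2808 0.1079]
grip 1230 ((398.1428527832031, 292.7243957519531), (46.13330078125, 15.902469635009766), 27.46459197998047)
rack 3581 ((398.3108825683594, 292.72064208984375), (100.32113647460938, 50.051605224609375), 27.57660675048828)
```

View pics/w1.png

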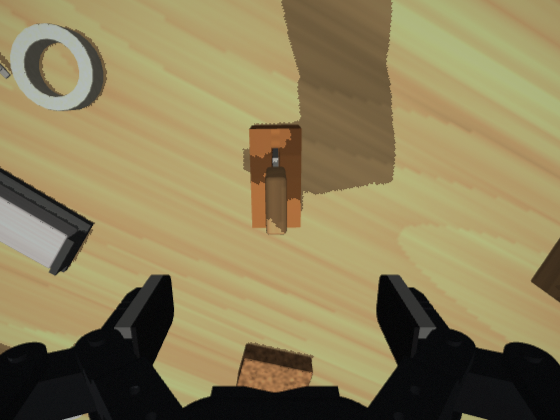

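The wrist view shows the grip at (275,200) in its block, square to the fingers. The depth fit gives its centre at (0.398, 0.293) and its yaw at 27.5°. The graduated side still needs checking.

Run:
```python
from h import *
im=cv2.imread('pics/scene1.png')[105:170,250:320];cv2.imwrite('pics/crop.png',cv2.resize(im,None,fx=8,fy=8,interpolation=cv2.INTER_CUBIC))
p=cam('scene');
for d in vision.place_of(p,'gauge_front'):print(d,atz(p,d['position'],.076))
for d in vision.place_of(p,'gauge_hole'):print(d,atz(p,d['position'],.076))
p=cam('top')
for d in vision.place_of(p,'gauge_front'):print(d,atz(p,d['position'],.076))
go(.3982,.2927,.1,117.5)
```

```text
{'position': [279.1, 140.8], 'score': 0.75} [0.41502932 0.24900519 0.076     ]
{'position': [279.6, 131.0], 'score': 0.92} [0.39000555 0.29015093 0.076     ]
{'position': [189.1, 258.2], 'score': 0.61} [0.39822006 0.25707305 0.076     ]
pos [0.3981 0.2919 0.2493] yaw 116.92 tilt [ 0. -0. -1.] shift [ -0.5   0.6 149.3] turnz -0.01 F [-0.4  0.2 -0.2] t 3.25
```

View pics/crop.png

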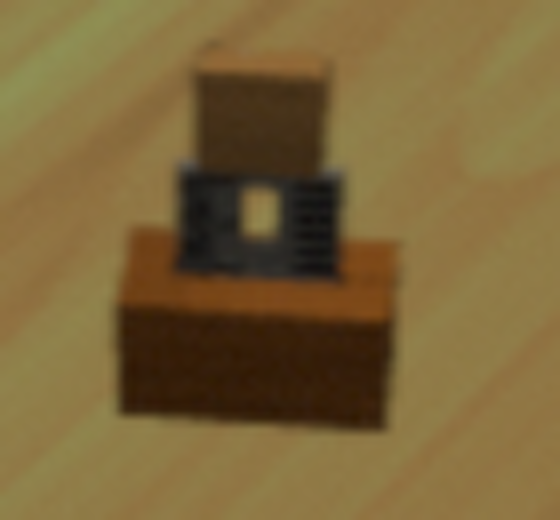

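The black ticks show on the near face in the crop, on the right half of the blade. So the graduated side faces (+x, −y), as the network says. Grasping now.

```bash
python3 -m creep '[[[-0.5,0.6,40],[0,0,-0.01]],[[0,0,40],[0,0,0]],[[0,0,40],[0,0,0]],[[0,0,20],[0,0,0]],[[0,0,9],[0,0,0]],[[0,0,0],[0,0,0]]]'
python3 -m creep '[[[0,0,0],[0,0,0]],[[0,0,0],[0,0,0]],[[0,0,0],[0,0,0]],[[0,0,0],[0,0,0]],[[0,0,0],[0,0,0]],[[0,0,0],[0,0,0]]]' 5
```

```text
clock: 4.0
eef_pos: [0.3982, 0.2927, 0.1002]
tool_rot: [-0.238, 0.971, -0.0, -0.0]
ft_force: [0.1, 0.2, 0.5]
grip_width: 0.0851
grasp_force: 0.0
clock: 4.75
eef_pos: [0.3986, 0.2929, 0.1008]
tool_rot: [-0.238, 0.971, 0.0, 0.0]
ft_force: [0.4, 0.1, 3.0]
grip_width: 0.0149
grasp_force: 58.6
```

```bash
python3 -m creep '[[[0,0,-15],[0,0,0]],[[0,0,-15],[0,0,0]],[[0,0,-25],[0,0,0]],[[0,0,-30],[0,0,0]],[[0,0,-30],[0,0,0]],[[0,0,-10],[0,0,0]]]'
python3 -m creep '[[[0,0,0],[0,0,0.183]],[[0,0,0],[0,0,0.183]],[[0,0,0],[0,0,0.183]],[[0,0,0],[0,0,0.183]],[[0,0,0],[0,0,0.183]],[[0,0,0],[0,0,0.183]],[[0,0,0],[0,0,0.183]],[[0,0,0],[0,0,0.183]],[[0,0,0],[0,0,0.183]],[[0,0,0],[0,0,0.183]],[[0,0,0],[0,0,0.183]],[[0,0,0],[0,0,0.183]]]'
python3 -c "
from h import *
go(.42,-.058,.225,-8.5)"
```

```text
clock: 5.5
eef_pos: [0.3992, 0.2933, 0.228]
tool_rot: [-0.238, 0.971, 0.001, 0.002]
ft_force: [0.1, 0.7, -0.9]
grip_width: 0.0151
grasp_force: 58.4
clock: 7.0
eef_pos: [0.3977, 0.2923, 0.2246]
tool_rot: [0.758, 0.652, -0.001, -0.0]
ft_force: [0.3, 0.7, -1.0]
grip_width: 0.0153
grasp_force: 58.4
pos [0.3977 0.2923 0.2246] yaw -8.65 tilt [-0.0014 -0.001  -1.    ] shift [-3.43e+02  7.47e+01 -1.00e-01] turnz -0.003 F [ 0.3  0.7 -1. ] t 7.0
```

```bash
python3 -m creep '[[[-30,6,0],[0,0,0]],[[-50,11,0],[0,0,0]],[[-50,11,0],[0,0,0]],[[-50,11,0],[0,0,0]],[[-50,11,0],[0,0,0]],[[-50,11,0],[0,0,0]],[[-40,9,0],[0,0,0]],[[-23,5,0],[0,0,0]],[[0,0,0],[0,0,0]],[[0,0,0],[0,0,0]]]'
python3 - <<'E'
from h import *
np.set_printoptions(precision=4,suppress=True)
go(.42,-.058,.225,-8.5)
p=cam('wrist');cv2.imwrite('pics/w2.png',p['image'])
for n in('wrist','top','scene'):
    if n!='wrist':p=cam(n);cv2.imwrite(f'pics/{n}2.png',p['image'])
    for q,z in(('carrier_face',.05),('pin_top',.1),('gauge_hole',.2)):
        for d in vision.place_of(p,q)[:1]:print(n,q,d['score'],d['position'],atz(p,d['position'],z),depth(p,d['position']))
    C=cloud(p).reshape(-1,3);C=C[~np.isnan(C[:,0])]
    e=np.array([.148,.989,0]);ex=np.array([.989,-.148,0])
    L=np.c_[C@ex,C@e,C[:,2]]
    f=np.array([.537,-.076,0]);L[:,0]-=f@ex;L[:,1]-=f@e   # approx carrier frame
    D=L[(L[:,2]>.1)&(L[:,2]<.175)&(abs(L[:,1])<.035)&(L[:,0]>-.06)&(L[:,0]<.02)]
    print(n,len(D))
    pl=D[(abs(D[:,0])<.012)&(abs(D[:,1])>.008)]
    if len(pl):print(' plate x pct',np.percentile(pl[:,0],[2,10,50,90,98]),'y',pl[:,1].min(),pl[:,1].max(),'z',np.percentile(pl[:,2],[2,98]))
    rd=D[(D[:,0]<-.010)&(D[:,0]>-.030)&(abs(D[:,1])<.015)]
    if len(rd):print(' rod y',np.percentile(rd[:,1],[2,50,98]),'z',np.percentile(rd[:,2],[2,50,90,98]))
    tp=D[(D[:,0]<-.036)&(abs(D[:,1])<.015)]
    if len(tp):print(' tip x',tp[:,0].min(),'y',np.percentile(tp[:,1],[2,50,98]),'z',np.percentile(tp[:,2],[50,90,98]))
    X=C[(abs(C[:,0]-.575)<.12)&(abs(C[:,1]+.03)<.2)&(abs(C[:,2]-.033)<.004)].astype(np.float32)
    if len(X)>50:print(' rail',len(X),cv2.minAreaRect(X[:,:2]*1000))
    X=C[(abs(C[:,0]-.54)<.05)&(abs(C[:,1]+.17)<.03)&(abs(C[:,2]-.1)<.004)]
    if len(X):print(' pintop',len(X),X.mean(0))
E
```

```text
clock: 8.25
eef_pos: [0.4225, -0.057, 0.225]
tool_rot: [0.756, 0.654, -0.0, -0.001]
ft_force: [-0.4, -0.0, -0.8]
grip_width: 0.0154
grasp_force: 58.5
pos [ 0.4225 -0.057   0.225 ] yaw -8.3 tilt [-0.001   0.0007 -1.    ] shift [-1.3 -2.3 -0. ] turnz 0.003 F [-0.4 -0.  -0.8] t 8.25
wrist carrier_face 0.76 [394.8, 187.9] [ 0.5326 -0.0751  0.05  ] [ 0.5342 -0.0767  0.0447]
wrist pin_top 0.55 [434.5, 307.9] [ 0.5471 -0.1735  0.1   ] [ 0.5472 -0.1736  0.0999]
wrist 4184
 plate x pct [-0.0043 -0.004  -0.0034  0.0012  0.0091] y -0.02490982054605555 0.02580915107596233 z [0.1026 0.1543]
 rod y [-0.0022  0.0019  0.0045] z [0.1486 0.1527 0.1538 0.1543]
 tip x -0.04955336589195841 y [-0.0025  0.0021  0.0042] z [0.1603 0.1631 0.1639]
 rail 7470 ((622.2730102539062, -74.08503723144531), (292.3766784667969, 178.64617919921875), 83.00408172607422)
 pintop 200 [ 0.5452 -0.1712  0.0994]
top carrier_face 0.76 [300.1, 211.4] [ 0.5428 -0.0795  0.05  ] [ 0.5328 -0.0756  0.1505]
top pin_top 0.56 [332.2, 207.7] [ 0.549  -0.1735  0.1   ] [ 0.5491 -0.1736  0.0992]
top gauge_hole 0.28 [347.3, 159.5] [ 0.6748 -
[... 364 characters left out ...]
-0.171   0.0991]
scene carrier_face 0.62 [242.1, 236.5] [ 0.5278 -0.0797  0.05  ] [ 0.4991 -0.0454  0.0004]
scene pin_top 0.88 [218.0, 253.1] [ 0.5426 -0.1785  0.1   ] [ 0.5426 -0.1786  0.1001]
scene gauge_hole 0.93 [204.4, 160.8] [ 0.4126 -0.0499  0.2   ] [0.2327 0.1295 0.0048]
scene 476
 plate x pct [-0.004  -0.002   0.0015  0.0032  0.0109] y -0.027335808099528416 0.02565882060407689 z [0.1013 0.1559]
 rod y [-0.0053 -0.0031  0.0022] z [0.1502 0.154  0.1556 0.1566]
 tip x -0.04763462608816543 y [-0.0061 -0.0028  0.001 ] z [0.1592 0.1638 0.1654]
 rail 1070 ((593.3714599609375, -37.6158447265625), (323.6397705078125, 109.3895263671875), 82.16056060791016)
 pintop 34 [ 0.5463 -0.1752  0.1006]
```

View pics/w2.png

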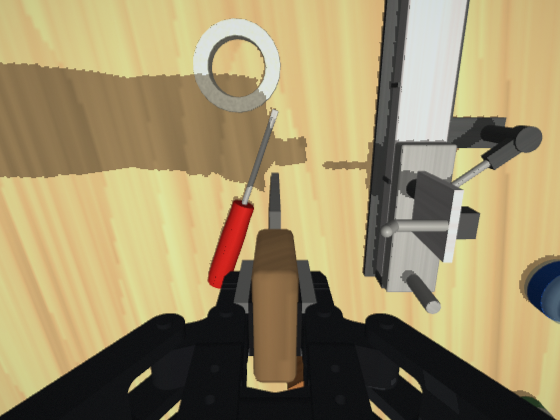

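The wrist view shows the hook rod from (390,230) to (440,226), the plate at (435,215), the pin at (425,290) and the held grip at (275,300). The blade pointing up the picture is clear of everything. Next I'll fit hook and held grip from the same camera, so calibration bias cancels.

```bash
cat > rel.py <<'E'
from h import *
np.set_printoptions(precision=4,suppress=True)
def run():
    o=bot.get_obs();p=cam('wrist');C=cloud(p).reshape(-1,3);C=C[~np.isnan(C[:,0])]
    L=R.from_euler('z',8.5,degrees=True).apply(C-[.537,-.076,0])
    pl=L[(abs(L[:,0]+.003)<.006)&(abs(L[:,1])>.008)&(abs(L[:,1])<.022)&(L[:,2]>.105)&(L[:,2]<.145)]
    for _ in range(3):
        A=np.c_[pl[:,1:],np.ones(len(pl))];s=np.linalg.lstsq(A,pl[:,0],rcond=None)[0];r=pl[:,0]-A@s;pl=pl[abs(r)<2.5*r.std()+1e-4]
    fx=s@[0,.13,1]
    print('plate x=%.4f  dyaw=%.2f deg  tilt=%.3f n=%d std %.4f'%(fx,-np.degrees(np.arctan(s[0])),s[1],len(pl),r.std()))
    rd=L[(L[:,0]<fx-.008)&(L[:,0]>fx-.032)&(abs(L[:,1])<.012)&(abs(L[:,2]-.15)<.012)]
    # circle fit radius 4 of rod section
    from scipy.optimize import least_squares as ls
    f=ls(lambda c:np.hypot(rd[:,1]-c[0]-c[2]*(rd[:,0]-fx),rd[:,2]-c[1])-.004,[0,.15,0],loss='soft_l1',f_scale=.001).x
    print('rod y at plate %.4f z %.4f slope %.2fdeg n=%d'%(f[0],f[1],np.degrees(f[2]),len(rd)))
    rdw=R.from_euler('z',-8.5,degrees=True).apply([fx,f[0]+0*fx,0])+[.537,-.076,0]
    print('face world',rdw,'z axis',f[1])
    T=R.from_quat(o['tool_rot']);G=T.inv().apply(C-o['eef_pos'])
    # grip top: ~41 mm behind TCP (z=-.040)
    X=G[(abs(G[:,2]+.040)<.006)&(abs(G[:,0])<.035)&(abs(G[:,1])<.009)]
    print('grip tool-x',np.percentile(X[:,0],[1,50,99]),'y',np.percentile(X[:,1],[1,99]),'z',np.percentile(X[:,2],[5,50,95]),len(X))
    B=G[(G[:,2]>-.005)&(G[:,2]<.1)&(abs(G[:,1])<.012)&(abs(G[:,0])<.05)]
    if len(B):print('blade x',np.percentile(B[:,0],[1,50,99]),'y',np.percentile(B[:,1],[2,50,98]),'z',np.percentile(B[:,2],[1,50,99]),len(B))
    print('hook root in tool frame',T.inv().apply(np.r_[rdw[:2],f[1]]-o['eef_pos'])*1000)
run()
E
python3 rel.py
```

```text
plate x=-0.0036  dyaw=0.46 deg  tilt=-0.000 n=767 std 0.0003
rod y at plate 0.0004 z 0.1495 slope 0.25deg n=447
face world [ 0.5335 -0.0751  0.    ] z axis 0.14952459222755773
grip tool-x [-0.0202  0.004   0.0235] y [-0.0089  0.0086] z [-0.0399 -0.0388 -0.0365] 5528
blade x [0.011  0.0291 0.0308] y [-0.0069  0.      0.0073] z [-0.0049  0.0057  0.0862] 849
hook root in tool frame [ -1.5093 112.0019  75.7844]
```

```bash
python3 -m creep '[[[-1,0,23],[0,0,0]],[[-1,0,23],[0,0,0]],[[0,15,0],[0,0,0]],[[0,15,0],[0,0,0]],[[0,10,0],[0,0,0]],[[0,5,0],[0,0,0]],[[0,0,0],[0,0,0]],[[0,0,0],[0,0,0]]]'
python3 rel.py
python3 - <<'E'
from h import *
p=cam('wrist');a=cam('scene');c=a['image'][170:260,180:290]
b=cv2.resize(c,(550,450),interpolation=cv2.INTER_CUBIC)
cv2.imwrite('pics/w3.png',np.hstack([cv2.resize(p['image'][100:400,150:500],(250,214)),b[:214*2][:214,:]]) if 0 else b);cv2.imwrite('pics/w3w.png',p['image'])
go(.53,-.075,.175,-8.2)
for q in('gauge_hole','carrier_face'):
    for d in vision.place_of(a,q)[:1]:print(q,d,depth(a,d['position']))
E
```

```text
clock: 9.9
eef_pos: [0.4668, -0.066, 0.1793]
tool_rot: [0.756, 0.654, -0.0, -0.0]
ft_force: [-0.8, 0.8, -1.5]
grip_width: 0.0154
grasp_force: 58.9
plate x=-0.0036  dyaw=0.45 deg  tilt=-0.001 n=800 std 0.0002
rod y at plate 0.0004 z 0.1494 slope 0.50deg n=689
face world [ 0.5335 -0.0751  0.    ] z axis 0.14943669248282357
grip tool-x [-0.0203  0.004   0.0235] y [-0.0089  0.0087] z [-0.0399 -0.0388 -0.0365] 5531
blade x [0.0111 0.0291 0.0308] y [-0.0067  0.      0.0073] z [-0.0048  0.0057  0.0863] 849
hook root in tool frame [ 0.6387 67.3505 29.854 ]
pos [ 0.4668 -0.066   0.1794] yaw -8.31 tilt [-1.e-04 -0.e+00 -1.e+00] shift [ 0.2 63.9  4.4] turnz -0.002 F [ 0.5  0.6 -0.5] t 10.05
gauge_hole {'position': [220.3, 185.6], 'score': 0.64} [ 0.46855136 -0.06858697  0.16833236]
carrier_face {'position': [241.6, 237.2], 'score': 0.58} [ 0.5002542  -0.04886069  0.00177298]
```

View pics/w3.png

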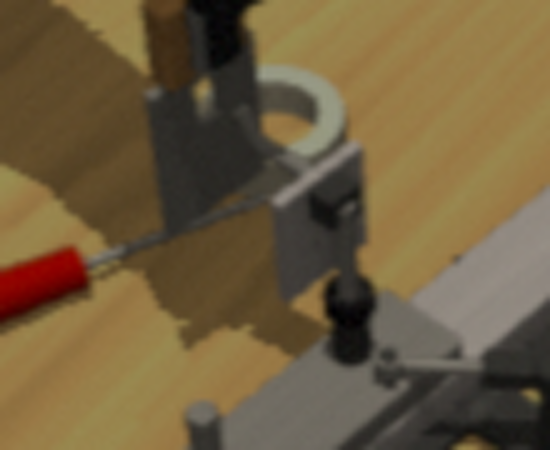

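The crop shows the blank side of the blade at (200,150) facing the plate, with the hook between them, and lateral and height offsets are within 1 mm. Inserting.

```bash
python3 -m creep '[[[0,6,0],[0,0,0]],[[0,6,0],[0,0,0]],[[0,6,0],[0,0,0]],[[0,6,0],[0,0,0]],[[0,6,0],[0,0,0]],[[0,0,0],[0,0,0]]]'
python3 -m creep '[[[0,6,0],[0,0,0]],[[0,6,0],[0,0,0]],[[0,6,0],[0,0,0]],[[0,6,0],[0,0,0]],[[0,5,0],[0,0,0]],[[0,2,0],[0,0,0]],[[0,0,0],[0,0,0]]]'; python3 rel.py
```

```text
clock: 10.9
eef_pos: [0.4973, -0.0704, 0.1792]
tool_rot: [0.756, 0.654, 0.0, 0.0]
ft_force: [0.0, 0.5, -2.3]
grip_width: 0.0148
grasp_force: 58.9
clock: 11.78
eef_pos: [0.5275, -0.0748, 0.1792]
tool_rot: [0.756, 0.654, -0.0, -0.0]
ft_force: [0.5, 0.3, -2.5]
grip_width: 0.0149
grasp_force: 58.9
plate x=-0.0036  dyaw=0.53 deg  tilt=-0.000 n=42 std 0.0000
rod y at plate 0.0004 z 0.1495 slope 0.85deg n=447
face world [ 0.5335 -0.0751  0.    ] z axis 0.14945520649463478
grip tool-x [-0.0202  0.004   0.0235] y [-0.0089  0.0087] z [-0.0399 -0.0388 -0.0364] 5550
blade x [-0.0006  0.0252  0.0307] y [-0.011   0.0031  0.0117] z [-0.0044  0.026   0.0848] 1635
hook root in tool frame [ 0.6208  5.991  29.7305]
```

```bash
python3 -m creep '[[[0,2,0],[0,0,0]],[[0,0,3],[0,0,0]],[[0,0,3],[0,0,0]],[[0,0,3],[0,0,0]],[[0,0,2],[0,0,0]],[[0,0,1],[0,0,0]],[[0,0,0],[0,0,0]]]'
python3 -m creep '[[[0,0,0.5],[0,0,0]],[[0,0,0.5],[0,0,0]],[[0,0.5,0],[0,0,0]],[[0,0.5,0],[0,0,0]],[[0,0,0],[0,0,0]]]'
```

```text
clock: 12.7
eef_pos: [0.5294, -0.0751, 0.1672]
tool_rot: [0.756, 0.654, -0.0, -0.0]
ft_force: [-0.0, -0.7, -2.1]
grip_width: 0.0155
grasp_force: 58.9
clock: 13.32
eef_pos: [0.5305, -0.0753, 0.1663]
tool_rot: [0.756, 0.654, 0.0, 0.0]
ft_force: [0.4, 0.7, -1.1]
grip_width: 0.0153
grasp_force: 59.0
```

```bash
python3 -m creep '[[[0,0,0.4],[0,0,0]],[[0,0.3,0],[0,0,0]],[[0,0,0],[0,0,0]]]'
python3 -m creep '[[[0,0,0.4],[0,0,0]],[[0,0.3,0],[0,0,0]],[[0,0,0],[0,0,0]]]'
```

```text
clock: 13.7
eef_pos: [0.5306, -0.0753, 0.1661]
tool_rot: [0.756, 0.654, -0.0, -0.0]
ft_force: [-1.5, 0.2, 0.7]
grip_width: 0.0153
grasp_force: 59.3
clock: 14.08
eef_pos: [0.5307, -0.0753, 0.1659]
tool_rot: [0.756, 0.654, -0.0, -0.0]
ft_force: [-3.9, 0.3, 5.5]
grip_width: 0.0154
grasp_force: 59.9
```

```bash
python3 -m creep '[[[0,-0.2,-0.3],[0,0,0]],[[0,0,0],[0,0,0]]]'
python3 -m creep '[[[0,0,0],[0,0,0]],[[0,0,0],[0,0,0]],[[0,0,0],[0,0,0]],[[0,0,0],[0,0,0]]]' 36
python3 -m creep '[[[0,0,-5],[0,0,0]],[[0,0,-12],[0,0,0]],[[0,0,-25],[0,0,0]],[[0,0,-30],[0,0,0]],[[0,0,-10],[0,0,0]],[[0,0,0],[0,0,0]],[[0,0,0],[0,0,0]]]'
python3 - <<'E'
from h import *
np.set_printoptions(precision=4,suppress=True)
p=cam('wrist');cv2.imwrite('pics/w4.png',p['image'])
a=cam('scene');s=cv2.resize(a['image'][170:280,180:320],(560,440),interpolation=cv2.INTER_CUBIC)
cv2.imwrite('pics/c4.png',np.hstack([cv2.resize(s,(400,314)),cv2.resize(p['image'],(400,314))]))
C=cloud(p).reshape(-1,3);L=R.from_euler('z',8.1,degrees=True).apply(C-[.5335,-.0751,0])
G=L[(L[:,2]>.185)&(L[:,2]<.215)&(abs(L[:,1])<.04)&(abs(L[:,0])<.03)].astype(np.float32)
print(len(G),len(G) and (cv2.minAreaRect(G[:,:2]*1000),G[:,2].max()))
P=C[(abs(C[:,0]-.545)<.03)&(abs(C[:,1]+.172)<.02)&(abs(C[:,2]-.1)<.004)]
if len(P):print('pin',P.mean(0),len(P),np.ptp(P,0))
for d in vision.place_of(p,'pin_top')[:1]:print(d,atz(p,d['position'],.1))
go(.5457,-.1725,.25,-8.1)
E
```

```text
clock: 14.32
eef_pos: [0.5306, -0.0753, 0.166]
tool_rot: [0.756, 0.654, -0.0, -0.0]
ft_force: [-4.4, 0.3, 5.1]
grip_width: 0.0155
grasp_force: 59.8
clock: 14.82
eef_pos: [0.5309, -0.0753, 0.1657]
tool_rot: [0.756, 0.654, 0.0, -0.0]
ft_force: [-0.6, -0.6, -0.5]
grip_width: 0.0358
grasp_force: 0.0
clock: 15.7
eef_pos: [0.5302, -0.0752, 0.2467]
tool_rot: [0.756, 0.654, -0.001, -0.001]
ft_force: [-0.4, -0.1, 1.1]
grip_width: 0.0361
grasp_force: 0.0
2280 (((-2.1852221488952637, 0.3985633850097656), (16.1022891998291, 45.6319694519043), 0.15692578256130219), np.float32(0.20698798))
pin [ 0.5459 -0.1716  0.0994] 170 [0.0133 0.0135 0.0052]
{'position': [306.9, 290.3], 'score': 0.7} [ 0.5468 -0.1716  0.1   ]
pos [ 0.5302 -0.0753  0.2466] yaw -8.31 tilt [-0.0023  0.0003 -1.    ] shift [-94.   29.4  -3.4] turnz -0.004 F [-0.6 -1.1 -0.6] t 15.85
```

View pics/c4.png

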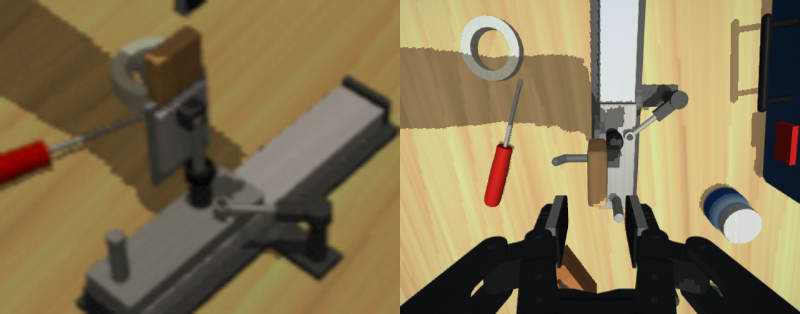

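The gauge hangs on the hook against the plate (left panel, about (175,100)): grip centre is 2.2 mm out and 0.4 mm sideways, and square. Now behind the pin, closed fingers, to push.

```bash
python3 -m creep '[[[-15,5,0],[0,0,0.004]],[[-30,6,0],[0,0,0]],[[-30,6,0],[0,0,0]],[[-30,6,0],[0,0,0]],[[-20,5,0],[0,0,0]],[[-10,1.5,0],[0,0,0]],[[0,0,0],[0,0,0]]]' 0
python3 -m creep '[[[0,0,30],[0,0,0]],[[0,0,40],[0,0,0]],[[0,0,40],[0,0,0]],[[0,0,40],[0,0,0]],[[0,0,20],[0,0,0]],[[0,0,10],[0,0,0]],[[0,0,0],[0,0,0]],[[0,0,0],[0,0,0]]]'
python3 -c "
from h import *
go(.5459,-.1716,.066,-8.1)"
```

```text
clock: 16.73
eef_pos: [0.5399, -0.2136, 0.2475]
tool_rot: [0.758, 0.652, -0.0, -0.0]
ft_force: [0.1, 0.8, 0.3]
grip_width: -0.0002
grasp_force: 0.0
clock: 17.73
eef_pos: [0.541, -0.2133, 0.0691]
tool_rot: [0.758, 0.653, 0.001, 0.001]
ft_force: [-0.2, 0.2, 0.6]
grip_width: -0.0001
grasp_force: 0.0
pos [ 0.541  -0.2133  0.0691] yaw -8.51 tilt [ 2.2e-03 -8.0e-04 -1.0e+00] shift [42.  -1.4  3.1] turnz -0.007 F [-0.2  0.2  0.6] t 17.725
```

```bash
python3 -m creep '[[[8,-0.5,0],[0,0,-0.004]],[[7,-0.5,0],[0,0,0]],[[4,0,0],[0,0,0]],[[3,0,0],[0,0,0]],[[2,0,0],[0,0,0]],[[2,0,0],[0,0,0]],[[3,0,0],[0,0,0]],[[3,0,0],[0,0,0]],[[4,0,0],[0,0,0]],[[4,0,0],[0,0,0]],[[4,0,0],[0,0,0]],[[4,0,0],[0,0,0]]]'
python3 -m creep '[[[4,0,0],[0,0,0]],[[4,0,0],[0,0,0]],[[4,0,0],[0,0,0]],[[4,0,0],[0,0,0]],[[4,0,0],[0,0,0]],[[4,0,0],[0,0,0]]]'
python3 -c "
from h import *
go(.5459,-.1716,.066,-8.1)
a=cam('scene')
for d in vision.place_of(a,'pin_top')[:1]:print(d,atz(a,d['position'],.1))
"
```

```text
clock: 19.23
eef_pos: [0.5456, -0.1682, 0.068]
tool_rot: [0.757, 0.653, -0.002, 0.002]
ft_force: [-2.1, -9.0, 0.4]
grip_width: 0.0
grasp_force: 4.5
clock: 19.98
eef_pos: [0.5494, -0.1418, 0.0679]
tool_rot: [0.757, 0.654, 0.0, -0.0]
ft_force: [-0.2, -2.6, 1.7]
grip_width: 0.0002
grasp_force: 1.1
pos [ 0.5494 -0.1418  0.0679] yaw -8.34 tilt [-1.e-04  3.e-04 -1.e+00] shift [-30.    0.9   1.9] turnz -0.004 F [-0.2 -2.6  1.7] t 19.975
{'position': [237.8, 238.9], 'score': 0.71} [ 0.5531859 -0.1248219  0.1      ]
```

```bash
python3 -m creep '[[[3,0,0],[0,0,0]],[[2,0,0],[0,0,0]],[[0,0,0],[0,0,0]],[[0,0,0],[0,0,0]],[[0,0,0],[0,0,0]],[[0,0,0],[0,0,0]],[[0,0,0],[0,0,0]],[[0,0,0],[0,0,0]]]'
python3 -c "
from h import *
go(.5459,-.1716,.066,-8.1)
a=cam('scene')
for d in vision.place_of(a,'pin_top')[:1]:print(d,atz(a,d['position'],.1))
"
```

```text
clock: 21.08
eef_pos: [0.5502, -0.1369, 0.0678]
tool_rot: [0.756, 0.654, 0.0, 0.0]
ft_force: [0.1, -0.2, -0.7]
grip_width: -0.0
grasp_force: 0.0
pos [ 0.5502 -0.1369  0.0678] yaw -8.31 tilt [ 0.  0. -1.] shift [-34.9   0.8   1.8] turnz -0.004 F [ 0.1 -0.2 -0.7] t 21.075
{'position': [251.8, 227.4], 'score': 0.66} [ 0.55854587 -0.08125267  0.1       ]
```

The carrier was drawn on by itself. Back off, lift clear and check.

```bash
python3 -m creep '[[[-15,0,0],[0,0,0]],[[-15,0,0],[0,0,0]],[[0,0,-40],[0,0,0]],[[0,0,-50],[0,0,0]],[[0,0,-50],[0,0,0]],[[0,0,-40],[0,0,0]],[[0,0,-15],[0,0,0]],[[0,0,0],[0,0,0]],[[0,0,0],[0,0,0]]]'
python3 - <<'E'
from h import *
np.set_printoptions(precision=4,suppress=True)
a=cam('scene');s=cv2.resize(a['image'][150:270,180:330],(560,448),interpolation=cv2.INTER_CUBIC)
p=cam('wrist');cv2.imwrite('pics/c5.png',np.hstack([cv2.resize(s,(400,320)),cv2.resize(p['image'],(400,320))]))
for n,p in(('wrist',p),('top',cam('top'))):
    C=cloud(p).reshape(-1,3);L=R.from_euler('z',8.1,degrees=True).apply(C-[.5335,-.0751,0])
    G=L[(L[:,2]>.185)&(L[:,2]<.22)&(abs(L[:,1]-.09)<.05)&(abs(L[:,0])<.03)].astype(np.float32)
    print(n,len(G),len(G) and (cv2.minAreaRect(G[:,:2]*1000),G[:,2].max()))
    P=L[(abs(L[:,0]-.026)<.02)&(abs(L[:,1]+.003)<.02)&(abs(L[:,2]-.1)<.004)]
    if len(P):print('pin local',P.mean(0),len(P), 'before',R.from_euler('z',8.1,degrees=True).apply(np.array([.5459,-.1716,.1])-[.5335,-.0751,0]))
E
```

```text
clock: 22.3
eef_pos: [0.5449, -0.1666, 0.2606]
tool_rot: [0.757, 0.654, -0.001, -0.002]
ft_force: [-0.9, -1.2, -0.3]
grip_width: 0.0001
grasp_force: 0.0
wrist 0 0
pin local [ 0.0258 -0.0033  0.0996] 234 before [ 0.0259 -0.0938  0.1   ]
top 102 (((-4.162380218505859, 92.59281921386719), (17.0849609375, 43.57514572143555), 1.5316897630691528), np.float32(0.21084067))
pin local [ 0.0247 -0.003   0.0998] 15 before [ 0.0259 -0.0938  0.1   ]
```

View pics/c5.png

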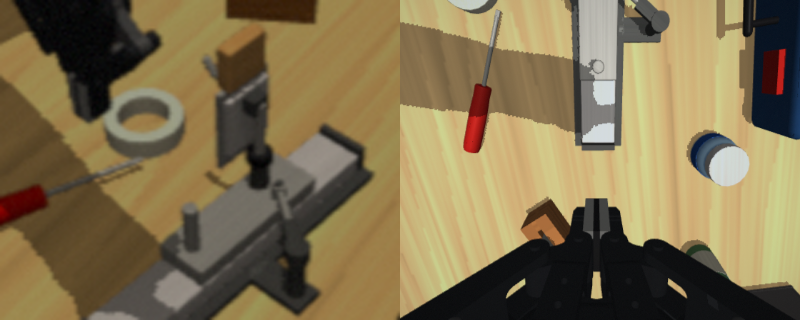

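The carrier has travelled 90.5 mm and the gauge still hangs upright against the plate, with the arm clear of everything.

```bash
python3 -c "
from workcell import workorder
print(workorder.job_done())"
```

```text
the job is handed in; nothing more can be done
None
```

The job is handed in at about 22 s of robot time, with no verdict returned: the gauge hangs released on the hook against the plate, graduated face outward, and the carrier measured about 90 mm along, at the next station.

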